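# Thread a hanger onto the bench tool rail and seat it at the stop

### The arm

A 6-joint arm with a two-finger parallel gripper is mounted at the origin on the work surface; the furniture and walls round the work are solid. World frame = base frame: x ahead of the robot, y to its left, z up, the work surface at z = 0. Lengths are in m, angles in rad, forces in N, time in s.
With the tool pointing down it reaches from about 0.3 to 0.85 m from the base axis. Payload 5.4 kg.
Tool frame: the origin (TCP) lies at the very end of the fingers, on their centre line; the grasp point (between the pads) lies 19 mm behind it (manip.tcp_to_grasp is the distance from the TCP to the grasp point, in m); z points along the fingers, y is the line along which they close (so a half turn about z gives the same grasp; the last joint's range is limited). The gripper opens to 85 mm and grips with 20 to 120 N. Pads are 22 mm wide; open, the fingers measure 114 mm over their backs; the gripper's body (76 mm by 85 mm) begins 54 mm behind the grasp point. The pads swing forward as they close: fully open they stand 13 mm farther back than shut.
Start: joints at [1.129, 0.158, 1.597, -0, 1.386, -0.21], TCP at [0.132, 0.56, 0.231] pointing down, gripper open.
Joint ranges: [-2.91, 2.91], [-0.94, 2.29], [0.18, 2.7], [-1.29, 4.43], [0.17, 2.64], [-3, 3]. Speed limits (rad/s): [2.57, 2.57, 3.14, 3.14, 3.14, 3.14].

### API

Orientations are given as a unit quaternion [w, x, y, z].
In Python, from cell import manip gives the robot as it stands.
- The arm moves only by the tool step_arm, never from a script. Its argument "steps" is a list that holds one entry, the list of rows, each a list of 7 numbers: the shift along the tool's x, y, z in units of 40 mm (1.0 is 40 mm), then the turn, a rotation vector about the tool's x, y, z in units of 6 degrees (1.0 is 6 degrees), then the closure, from -1 (fully open) to 1 (shut). In form: [[[x, y, z, wx, wy, wz, gripper], ...]]. A call has 1 to 8 rows; each row shifts and turns the commanded pose from where the row before left it, along the tool's axes as they then stand; what a row does not reach is not made up. A row lasts 1/8 s, in which the tool goes at most 62.5 mm and 10.7 degrees, less where a joint would pass 70% of its speed; a pose out of reach is approached as far as the arm can. A call is refused whole if a number of a shift passes 1 or a number of a turn 1, either way. A call with a gripper value outside its range is refused whole. The fingers move at their own pace and stop on an object; "grip_force" is the grip in N (left out, the last holds). Time passes only in rows, so rows that do not move let the fingers close. It gives the time, the measured TCP pose, the force, the opening and the grip force at its end, in the units of the state.
- manip.get_state(): the state, without advancing time (a new reading comes with each control period).
- manip.camera(name): name is "scene" or "top" or "wrist"; returns a dict with "frame" (400x640x3 uint8, red, green, blue), "depth" (400x640 float32, m along the optical axis (not along the pixel's ray), 0 where there is no reading), "fx", "fy", "cx", "cy" (pixels), "cam_to_world" (4x4, takes a point from camera to world coordinates); the wrist camera has in their place "hand_eye" (4x4, takes a point from camera to tool coordinates, whose origin is the TCP and whose axes are the flange's). Camera axes: x right, y down, z forward; pixel columns grow to the right and rows downward; lengths in m; the calibration is good to about 2 mm. A picture is of the moment at which its call begins: read the wrist's pose just before it.
- manip.finish_job(): hands the job in; it is judged then, once.
The state is a dict: "time_s": time; "joints": joint angles; "qvel": joint speeds; "effort": joint torques, N m; "tool_pos": TCP position; "orientation": TCP orientation; "ft_force": force on the tool from outside, world axes, zero at the start; "ft_torque": the same for the moment, N m; "grip_width": finger opening in m; "gripper_force": force on a finger pad.
Only numpy, scipy, OpenCV 4.12 (cv2) and the standard library are available. Lean on these libraries where they do the work, as an engineer would, in place of code of your own. Each camera call takes 0.05 s, during which the arm holds its last target. There are 200 camera calls.

### The job

Fit the loose hanger onto the tool rail: thread it on at the rail's open rounded end, its hook on the robot's side, slide it along to the rubber-tipped stop and press it there steadily for a moment with about 10 N (never 20 N or more on the stop, and never force it on the rail), then let go so that it stays on the rail up against the stop. Leave the other things on the bench where they are.

Things in the scene. Friction and masses are not known exactly. Their poses are not given: they have to be found in the camera images.
- rail: Fixed aluminium T-section tool rail, 250 mm long, level, on a wooden board 250 x 90 x 20 mm on the bench. Origin: on the bench, straight below the tip of the open end. x axis: along the rail from open end to stop; z up; the robot's side is its -y side. An 8 mm thick web, 60 to 102 mm above the bench, carries the rail head; it begins 30 mm from the open end.
- rail_mouth (a point): Tip of the rail's open end, on the centre line, level with the head's top face (110 mm above the bench). The head is 30 mm wide, 8 mm thick (102 to 110 mm above the bench); over the first 14 mm it tapers to a rounded nose 20 mm wide, which leads the hanger on. Axes as the rail's.
- stop_block: Dark steel stop block fixed on the rail's far end, 25 x 40 x 30 mm; origin 237.5 mm along the rail, 107 mm up. From it a set screw, 120.5 mm up, points to the open end and carries an 18 mm rubber pad. Untracked and varying, the pad's face lies 157 to 187 mm from the open end (called pad_face); feel for it. The pad gives 1 mm per 3 N and bottoms at 8 mm.
- hanger: Loose upright steel hanger, 0.14 to 0.28 kg: a C-shaped saddle 40 (x) x 44.6 (y) x 30.6 mm high, a hook on its -y side, a fin on top. Along x runs a channel 32.6 mm wide, 6 to 16.6 mm above the underside, slotted 14 mm wide below for the web. Origin: centre of the underside, z up. On the rail: x axis along the rail's x, origin 93.4 mm above the bench (94.7 mm: mid-play).
- hanger_fin (a point): Where to hold the hanger: centre of its grip fin, 62.6 mm above its underside, 32 mm above the saddle. The fin is 12 mm thick (along the hanger's x) x 30 mm wide (y) and its top is 81.6 mm above the underside. Pinch the 12 mm thickness, one finger before and one behind along the hanger's x.
- hook_tip (a point): Tip of the hanger's hook, a round bar 8 mm thick with an upturned end: 60 mm from the hanger's centre on its -y side, 26 mm above its underside.
- sanding_block: Cork sanding block, 60 x 104 x 32 mm, bystander; origin under its centre.
- glue_bottle: Squeeze bottle of glue, 52 mm across, 142 mm high, bystander; origin under its centre.
- mug_steel: Steel tumbler, 68 mm across, 82 mm high, bystander; origin under its centre.
- nail_tin: Shallow round tin of nails, 86 x 83 x 32 mm, bystander; origin under its centre.
Things that resemble listed ones, but are neither listed nor needed, are in the scene too. Leave any pink look-alike of the hanger alone.

How it is judged:
By the outcome, as a careful person would: the job done as asked, in the order asked, and still so for the second after the job is handed in, with the robot touching nothing.
It also fails if it takes over 61 s, if anything falls off the work surface, if the arm or the gripper's body presses on something with over 40 N, if the wrist force passes 120 N, or if a joint passes its speed limit or range.

## Working session

There is one attempt and no reset: what is moved stays moved. The work goes in short steps, Python scripts to look and compute and a tool call to move; the robot and the scene stay as the last step left them, time stands still between calls to the robot, and variables do not carry over. Pictures are saved under pics/ and viewed, at most 10 in all, crops included, and the job is handed in when it is done.

Besides the shell and the picture viewer there is one more tool, called after "Request:" as name(argument=value, ...) on one line, values as JSON. step_arm: Moves the arm, as the interface text tells. Its arguments: {"type":"object","properties":{"steps":{"type":"array","items":{"type":"array","items":{"type":"array","items":{"type":"number"}}}},"grip_force":{"type":"number"}},"required":["steps"]}

```bash
mkdir -p pics; ls
python3 - <<'E'
from cell import manip
import numpy as np,cv2
s=manip.get_state();print({k:np.round(v,3).tolist() for k,v in s.items()})
for n in("scene","top"):
    c=manip.camera(n);cv2.imwrite(f"pics/{n}0.png",c["frame"][...,::-1]);np.savez(f"{n}0.npz",**c)
    print(n,c["fx"],c["cx"],c["cy"],np.round(c["cam_to_world"],3).tolist())
E
```

```text
pics
{'time_s': 0.0, 'joints': [1.129, 0.159, 1.598, 0.0, 1.386, -0.21], 'qvel': [-0.0, 0.0, -0.002, 0.0, 0.001, 0.001], 'effort': [-0.001, -39.598, -33.143, -0.0, 0.008, -0.0], 'tool_pos': [0.132, 0.559, 0.23], 'orientation': [-0.0, 0.116, 0.993, -0.001], 'ft_force': [0.514, 0.132, 0.139], 'ft_torque': [-0.05, -0.017, 0.002], 'gripper_force': 0.0, 'grip_width': 0.085}
scene 372.39846508561783 318.18794311583224 208.22044748976842 [[0.923, -0.142, 0.359, 0.145], [-0.386, -0.363, 0.848, -0.815], [0.009, -0.921, -0.389, 0.492], [0.0, 0.0, 0.0, 1.0]]
top 431.480749376328 314.1754556837039 200.09696606454264 [[0.026, -0.998, 0.055, 0.458], [-1.0, -0.026, 0.004, 0.012], [-0.003, -0.056, -0.998, 1.198], [0.0, 0.0, 0.0, 1.0]]
```

View pics/top0.png

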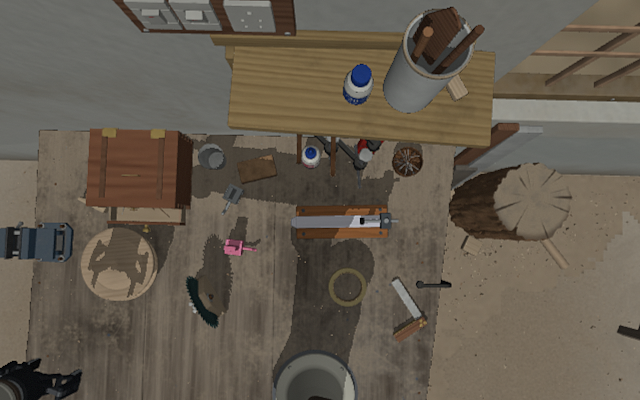

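View pics/scene0.png

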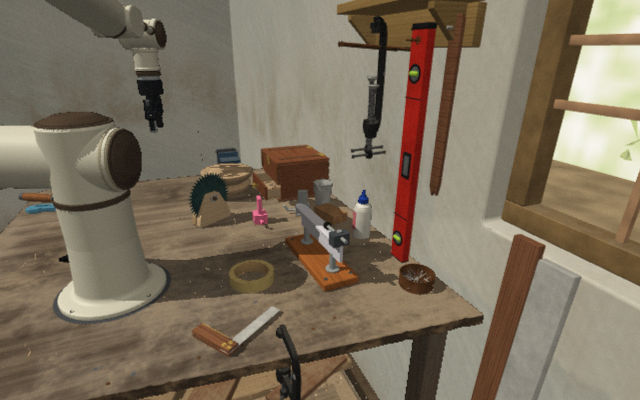

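Top view: rail from the open end (293,222) to the stop (398,220). The loose grey hanger is at (232,197), with its tail pointing toward (225,212). The pink look-alike is at (235,247). The scene view shows the rail stop nearest the camera at (335,235), with the hanger behind the rail.

```bash
cat > h.py <<'E'
import numpy as np,cv2
def pts(c):
    v,u=np.mgrid[0:400,0:640];d=c["depth"]
    P=np.stack([(u-c["cx"])/c["fx"]*d,(v-c["cy"])/c["fy"]*d,d],-1)
    M=c["cam_to_world"];return P@M[:3,:3].T+M[:3,3]
E
python3 - <<'E'
from h import *
c=np.load("top0.npz");P=pts(c);f=c["frame"]
a=f[180:240,200:410][...,::-1];
a1=cv2.resize(f[175:225,205:265][...,::-1],None,fx=9,fy=9,interpolation=cv2.INTER_CUBIC)
a2=cv2.resize(f[190:250,280:410][...,::-1],None,fx=6,fy=6,interpolation=cv2.INTER_CUBIC)
cv2.imwrite("pics/rail.png",a2[:590])
im=np.zeros((450,800,3),np.uint8);im[:,:540]=a1[:450];cv2.imwrite("pics/hang.png",im)
print("hanger heights mm");Z=P[...,2]*1000
for r in range(182,218,1):print(r,Z[r,218:248].round().astype(int).tolist())
m=(Z>98)&(Z<120);m[:, :285]=0;m[:,405:]=0;m[:200]=0;m[245:]=0
q=P[m];print("rail head",len(q),q.min(0),q.max(0),np.median(q[:,2]))
r=cv2.minAreaRect((q[:,:2]*1000).astype(np.float32));print(r)
print("shelf z",np.median(P[60:120,260:330,2]))
E
```

```text
hanger heights mm
182 [-2, -3, 1, -2, 0, 1, -1, 0, 0, -1, -4, -3, -1, -3, 2, 1, -5, 1, 2, -1, -1, -1, 0, 31, 1198, 31, 32, 28, 26, 20]
183 [1, -2, 1, -2, -2, 0, -4, -1, -4, -1, -3, 0, -5, 1, 0, 0, 1, 0, -7, -1, 1, 0, -2, 1198, 23, 17, 17, 10, 5, 3]
184 [0, -3, 0, 0, 1, 1, 3, -4, -4, -6, 2, -4, 31, 29, -1, 2, -1, -1, 4, -1, -2, 1, -4, -3, -1, -1, -1, 0, 0, -5]
185 [1, 0, -2, 1, -2, 2, 2, -1, -2, -3, -5, 27, 26, 30, 29, 32, -2, 4, -3, -1, 2, -1, -1, -5, 1, 2, -1, -1, 0, -1]
186 [-3, -3, 0, 0, 7, -2, 0, -1, 2, -3, -4, 30, 30, 28, 28, 31, 31, 34, 0, -1, 1, 0, -1, -3, 0, -5, 4, -1, 0, 0]
187 [-1, 1, -4, 4, 1, 2, -1, -2, 2, -1, 33, 79, 79, 78, 34, 25, 29, 28, 29, 29, 0, -2, 0, 0, 0, 2, 3, -2, 1, -3]
188 [-4, -5, 3, -2, -1, -2, 0, -2, 1, 1, 31, 82, 81, 78, 82, 76, 35, 28, 34, 32, 29, 29, -1, -3, -1, -1, 0, -3, -5, -3]
189 [0, -4, -5, 0, 3, -3, -3, 3, 5, 32, 85, 83, 80, 82, 85, 81, 65, 53, 32, 33, 24, 27, 25, 26, 2, 0, 0, -1, 0, 2]
190 [-1, -5, -7, -1, 0, 0, -2, -1, -2, 31, 82, 80, 80, 84, 79, 77, 64, 49, 37, 31, 31, 26, 31, 27, 27, 20, -2, -1, 1, -2]
191 [0, -2, 1, -5, 2, -1, 1, -3, 26, 81,
[... 2622 characters left out ...]
 0, 0, 4, 0]
214 [-1, 0, -2, -1, 28, 32, 2, 1, -2, 2, -3, 0, 4, -4, -3, 1, 1, 4, 2, -3, -2, -1, 1, 5, -6, 1, -3, -1, 2, -3]
215 [0, 3, -1, 1, -2, -1, -2, -6, 0, 1, 1198, -1, -4, -2, 0, 4, 3, -6, -3, -3, 1, -1, -1, -2, 2, 1, 0, 0, 0, -2]
216 [-6, 3, 0, 1, -3, -4, 0, -2, -3, -6, -1, -3, 1, -3, -5, -1, -2, -1, 0, 2, 0, -2, -2, -3, 2, -4, -2, 0, 0, 6]
217 [-2, 3, 0, 6, -4, 1, -5, -1, 0, -2, 2, -1, -4, -1, 1, -2, -2, -2, -1, -1, -1, 1, -6, 1, 1, -4, 0, -2, -3, 1]
rail head 983 [ 0.44663024 -0.19165424  0.10246651] [0.48714432 0.07362084 0.11959531] 0.10942474342728903
((467.2613525390625, -59.041473388671875), (35.04658508300781, 265.57342529296875), 1.4916374683380127)
shelf z 0.5994898613415289
```

View pics/hang.png

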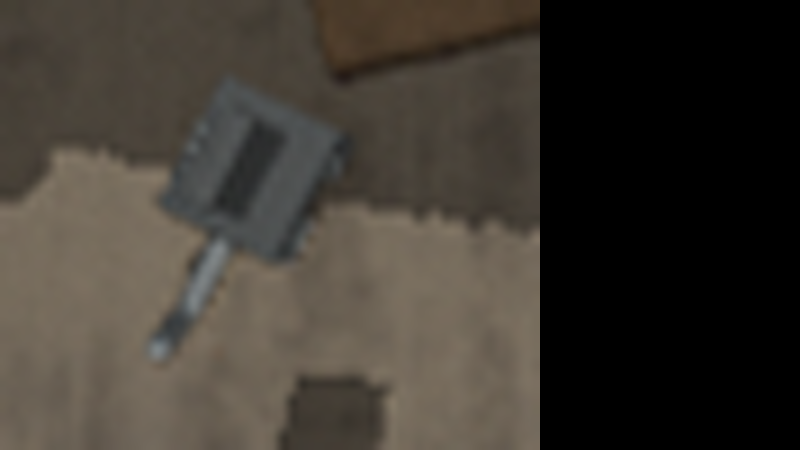

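View pics/rail.png

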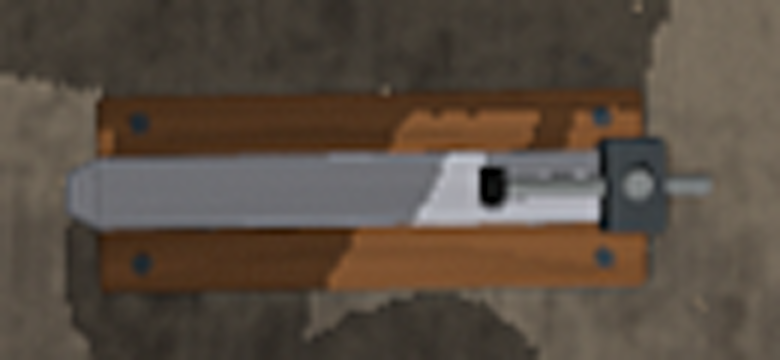

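Hanger crop: the dark patch at about (233,193) is the fin's side face and the fin top lies just left of it. The hook runs down-left to (223,213). Rail crop: nose tip at x≈292, black pad at x≈361, stop block x 380–391, with the rail nearly along −y world.

```bash
cat > h2.py <<'E'
from h import *
def ax(q):
    m=q.mean(0);return m,np.linalg.svd(q-m,full_matrices=False)[2][0]
E
python3 - <<'E'
from h2 import *
c=np.load("top0.npz");P=pts(c);Z=P[...,2]
def box(r0,r1,c0,c1):
    b=np.zeros(Z.shape,bool);b[r0:r1,c0:c1]=1;return b
f=P[box(184,200,222,240)&(Z>.076)&(Z<.09)]
r=cv2.minAreaRect((f[:,:2]*1000).astype(np.float32));print("fin top",len(f),f.mean(0),r)
s=P[box(183,206,220,245)&(Z>.022)&(Z<.09)];s=s[~((s[:,2]>.037)&(s[:,2]<.076))]
s=P[box(183,206,220,241)&(abs(Z-.0306)<.0075)]
print("saddle",cv2.minAreaRect((s[:,:2]*1000).astype(np.float32)))
h=P[box(202,216,220,231)&(Z>.009)&(Z<.036)];m,d=ax(h[:,:2]);print("hook",m,d,np.degrees(np.arctan2(d[1],d[0])),h[(h[:,0].argsort())[:6]].mean(0))
# rail: per column edges for head
q=box(200,245,285,380)&(abs(Z-.110)<.007)
mid=[];w=[]
for u in range(300,358,1):
    rr=np.where(q[:,u])[0];p=P[rr,u];mid.append([(p[:,0].min()+p[:,0].max())/2,p[:,1].mean()]);w.append(np.ptp(p[:,0]))
mid=np.array(mid);k=np.polyfit(mid[:,1],mid[:,0],1);print("centre x = k y + b",k,"width",np.median(w),"resid",np.std(mid[:,0]-np.polyval(k,mid[:,1])))
rows=np.where(q[:,310])[0];print("z",np.median(Z[q]),rows)
p=P[q];print("max y (mouth)",np.sort(p[:,1])[-8:], "yaw of rail x", np.degrees(np.arctan2(-1,-k[0])))
b=P[box(200,245,375,405)&(abs(Z-.122)<.005)];print("block",cv2.minAreaRect((b[:,:2]*1000).astype(np.float32)))
# colour: head edges
g=cv2.cvtColor(c["frame"],cv2.COLOR_RGB2HSV);
lab=(g[...,1]<70)&box(205,240,285,355)
M=c["cam_to_world"]
def ray(u,v,z):
    d=M[:3,:3]@np.array([(u-c["cx"])/c["fx"],(v-c["cy"])/c["fy"],1]);t=(z-M[2,3])/d[2];return M[:3,3]+t*d
print("mouth rgb",ray(280+67/6,190+190/6,.110), "edges@col320",[ray(280+240/6,190+y/6,.110).round(4).tolist() for y in (156,228)])
print("edges@col300",[ray(280+120/6,190+y/6,.110).round(4).tolist() for y in (158,228)])
print("pad face",ray(280+480/6,190+186/6,.1205),"block",ray(280+601/6,190+186/6,.122),ray(280+665/6,190+186/6,.122))
print("fin ray check", ray(229.5,192,.0816))
E
```

```text
fin top 55 [0.53491844 0.23819162 0.08089895] ((534.6514282226562, 238.58566284179688), (12.365063667297363, 28.922693252563477), 64.46190643310547)
saddle ((534.0737915039062, 238.84317016601562), (40.34374237060547, 43.870113372802734), 64.5266342163086)
hook [0.49572792 0.25667421] [-0.90529858  0.42477579] 154.86352749509243 [0.48082615 0.26396827 0.02785733]
centre x = k y + b [-0.03965468  0.46385077] width 0.027658607269919172 resid 0.0006205904638500352
z 0.10936154828658418 [217 218 219 220 221 222 223 224 225 226 227]
max y (mouth) [0.07103429 0.07326495 0.07335952 0.07344183 0.07352501 0.07357233
 0.07359272 0.07362084] yaw of rail x -87.72914384827381
block ((469.1570739746094, -164.4915008544922), (52.83639144897461, 37.63631057739258), 63.649993896484375)
mouth rgb [0.4622487  0.07295281 0.11      ] edges@col320 [[0.4784, 0.0007, 0.11], [0.4482, -0.0, 0.11]]
edges@col300 [[0.4762, 0.0511, 0.11], [0.4469, 0.0503, 0.11]]
pad face [ 0.4682793  -0.09913163  0.1205    ] block [ 0.46955541 -0.14913701  0.122     ] [ 0.470238   -0.17566276  0.122     ]
fin ray check [0.53509132 0.23671426 0.0816    ]
```

Request:
step_arm(steps=[[[0,0,0,0,0,1,-1],[0,0,0,0,0,1,-1],[0,0,0,0,0,0,-1]]], grip_force=60)

```text
time_s: 0.48
tool_pos: [0.132, 0.5593, 0.2308]
orientation: [-0.0, 0.218, 0.976, -0.0]
ft_force: [0.3, -0.4, 0.0]
grip_width: 0.0852
gripper_force: 0.0
```

```bash
cat >> h2.py <<'E'
from scipy.spatial.transform import Rotation as R
def go(s,target,yaw_y=None):
    """shift to a world TCP target in tool axes, units of 40 mm, and tilt/turn to point down with tool y at yaw_y deg, units of 6 deg"""
    q=s["orientation"];r=R.from_quat([q[1],q[2],q[3],q[0]])
    print("pos",np.round(s["tool_pos"],4),"yaw_y",np.degrees(np.arctan2(*r.as_matrix()[[1,0],1])).round(2),"t",round(float(s["time_s"]),2),"F",np.round(s["ft_force"],2),"T",np.round(s["ft_torque"],3),"w",round(float(s["grip_width"]),4))
    print("shift",(r.inv().apply(np.array(target)-s["tool_pos"])/.04).round(3))
    if yaw_y is not None:
        a=np.radians(yaw_y);y=np.array([np.cos(a),np.sin(a),0]);z=np.array([0,0,-1.]);g=R.from_matrix(np.c_[np.cross(y,z),y,z])
        print("turn",(np.degrees((r.inv()*g).as_rotvec())/6).round(3))
E
python3 - <<'E'
from h2 import *
from cell import manip
go(manip.get_state(),[.5347,.2385,.15],64.6)
for n in("top","scene"):
    c=np.load(n+"0.npz");P=pts(c).reshape(-1,3);P=P[(c["depth"].ravel()>0)]
    print(n)
    for x in np.arange(.05,.70,.05):
        l=[]
        for y in np.arange(-.25,.65,.05):
            m=(abs(P[:,0]-x)<.025)&(abs(P[:,1]-y)<.025)&(P[:,2]<1.1);l.append(int(1000*P[m,2].max()) if m.any() else -1)
        print(round(x,2),l)
E
```

```text
pos [0.132  0.5593 0.2308] yaw_y 64.78 t 0.47 F [ 0.29 -0.44  0.03] T [-0.008  0.     0.019] w 0.0852
shift [-12.526  -2.964   2.022]
turn [-0.01 -0.    0.03]
top
0.05 [7, 4, 6, 17, 180, 199, 193, 16, 12, 7, 5, 5, 6, 5, 6, 6, 6, 7]
0.1 [5, 6, 4, 4, 269, 295, 17, 10, 5, 5, 6, 8, 7, 5, 5, 388, 379, 5]
0.15 [22, 16, 7, 5, 9, 5, 6, 5, 7, 4, 6, 5, 5, 6, 6, 441, 460, 361]
0.2 [20, 15, 6, 6, 6, 5, 5, 5, 5, 5, 138, 142, 6, 10, 5, 6, 6, 5]
0.25 [12, 10, 23, 29, 28, 7, 5, 8, 5, 8, 94, 153, 82, 5, 94, 95, 95, 5]
0.3 [17, 14, 26, 29, 31, 5, 7, 5, 9, 6, 14, 145, 123, 5, 96, 95, 96, 96]
0.35 [6, 4, 6, 27, 29, 4, 4, 6, 6, 33, 36, 5, 6, 93, 97, 96, 98, 98]
0.4 [6, 7, 6, 19, 21, 22, 24, 5, 32, 85, 84, 6, 6, 6, 96, 96, 95, 95]
0.45 [5, 126, 135, 132, 115, 114, 113, 4, 5, 5, 6, 5, 59, 63, 89, 94, 95, 7]
0.5 [5, 123, 133, 125, 115, 113, 111, 6, 5, 37, 82, 6, 149, 153, 150, 149, 153, 144]
0.55 [599, 602, 5, 539, 536, 514, 514, 5, 6, 33, 86, 8, 149, 154, 159, 157, 152, 145]
0.6 [601, 602, 753, 754, 602, 603, 602, 603, 602, 35, 83, 85, 148, 152, 150, 148, 153, 143]
0.65 [601, 615, 826, 825, 677, 650, 602, 
[... 369 characters left out ...]
 26, 25, 3, 2, 3, 1, 2, 94, 152, -1, -1, 85, 91, 91, 0]
0.3 [19, 10, 25, 25, 25, 1, 0, 1, 3, 2, 14, 144, 125, 90, 90, 90, 91, 90]
0.35 [1, 1, 1, 25, 25, 1, 5, 1, 1, 30, 30, 1, 0, 90, 91, 90, 91, 91]
0.4 [1, 1, 19, 20, 21, 20, 21, 1, 27, 81, 81, 0, 1, 2, 90, 92, 91, 90]
0.45 [1, 130, 134, 129, 110, 111, 110, 1, 1, 1, 1, 1, 60, 59, 88, 90, 90, 1]
0.5 [1, 130, 132, 123, 110, 109, 109, 0, 0, 17, 80, 0, 145, 149, 145, 147, 148, 142]
0.55 [0, 2, 1, 538, 536, 512, 511, -488, 28, 81, 81, 0, 144, 148, 155, 155, 148, -1]
0.6 [32, 577, 582, 587, 592, 597, 599, 598, 597, 31, 81, 80, 144, 148, 144, 145, 148, 142]
0.65 [577, 577, 577, 577, 577, 577, 577, 577, 560, 30, 81, 81, 144, 148, 144, 146, 148, 141]
```

Request:
step_arm(steps=[[[-1,-0.23,0,0,0,0,-1],[-1,-0.23,0,0,0,0,-1],[-1,-0.23,0,0,0,0,-1],[-1,-0.23,0,0,0,0,-1],[-1,-0.23,0,0,0,0,-1],[-1,-0.23,0,0,0,0,-1],[-1,-0.23,0,0,0,0,-1],[-1,-0.23,0,0,0,0,-1]]])

```text
time_s: 1.48
tool_pos: [0.3909, 0.3554, 0.2312]
orientation: [-0.0, 0.218, 0.976, -0.0]
ft_force: [0.8, 1.0, 0.9]
grip_width: 0.0856
gripper_force: 0.0
```

Request:
step_arm(steps=[[[-1,-0.23,0,0,0,0,-1],[-1,-0.23,0,0,0,0,-1],[-1,-0.23,0.3,0,0,0,-1],[-1,-0.23,0.5,0,0,0,-1],[-0.5,-0.2,0.6,0,0,0,-1],[0,0,0,0,0,0,-1]]])

```text
time_s: 2.22
tool_pos: [0.5328, 0.2375, 0.1727]
orientation: [-0.002, 0.219, 0.976, -0.001]
ft_force: [-1.0, -0.2, 1.0]
grip_width: 0.0853
gripper_force: 0.0
```

Run:
```python
from h2 import *
from cell import manip
s=manip.get_state();go(s,[.5347,.2385,.0436],64.6)
q=s["orientation"];T=np.eye(4);T[:3,:3]=R.from_quat([q[1],q[2],q[3],q[0]]).as_matrix();T[:3,3]=s["tool_pos"]
c=manip.camera("wrist");cv2.imwrite("pics/w1.png",c["frame"][...,::-1])
c=dict(c,cam_to_world=T@c["hand_eye"]);np.savez("w1.npz",**c);P=pts(c).reshape(-1,3)
P=P[c["depth"].ravel()>.05]
P=P[(abs(P[:,0]-.535)<.06)&(abs(P[:,1]-.2385)<.06)]
for z,d,n in((.0816,.004,"fin"),(.0306,.004,"saddle")):
    m=abs(P[:,2]-z)<d;print(n,m.sum());
    if m.sum()>20:print(P[m].mean(0),cv2.minAreaRect((P[m,:2]*1000).astype(np.float32)))
c=np.load("scene0.npz");P=pts(c).reshape(-1,3);P=P[c["depth"].ravel()>0]
for z in np.arange(.2,.62,.04):
    m=(P[:,0]>.4)&(P[:,0]<.65)&(abs(P[:,1]+.06)<.2)&(abs(P[:,2]-z)<.02);print(round(z,2),P[m].min(0).round(3) if m.any() else 0,P[m][P[m][:,0].argmin()].round(3) if m.any() else 0)
```

```text
pos [0.5328 0.2375 0.1727] yaw_y 64.69 t 2.23 F [-1.04 -0.23  1.03] T [-0.037  0.026  0.058] w 0.0853
shift [-0.046  0.052  3.228]
turn [-0.03  -0.038  0.014]
fin 504
[0.5372209  0.2416725  0.08135501] ((563.625244140625, 257.9749755859375), (93.87245178222656, 29.439167022705078), 33.45244216918945)
saddle 2306
[0.55147724 0.22436597 0.03013165] ((543.089111328125, 232.5073699951172), (47.7526741027832, 145.3328094482422), 53.2479133605957)
0.2 0 0
0.24 [ 0.61  -0.014  0.259] [ 0.61  -0.014  0.259]
0.28 [ 0.535 -0.087  0.263] [ 0.535 -0.085  0.269]
0.32 [ 0.568 -0.095  0.301] [ 0.568 -0.081  0.318]
0.36 [ 0.571 -0.091  0.34 ] [ 0.571 -0.078  0.342]
0.4 [ 0.574 -0.086  0.38 ] [ 0.574 -0.08   0.419]
0.44 [ 0.571 -0.135  0.421] [ 0.571 -0.081  0.426]
0.48 [ 0.608 -0.029  0.461] [ 0.608 -0.016  0.499]
0.52 [ 0.532 -0.204  0.501] [ 0.532 -0.016  0.509]
0.56 [ 0.576 -0.213  0.54 ] [ 0.576 -0.165  0.578]
0.6 [ 0.576 -0.147  0.58 ] [ 0.576 -0.128  0.582]
```

View pics/w1.png

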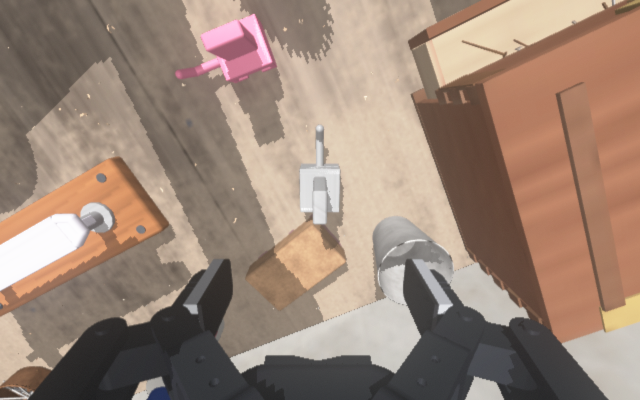

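The wrist view shows the grey hanger upright at (320,195), fin at (320,200), hook pointing up to (320,128). The fingers straddle it symmetrically, and the mug and block are clear of both.

Run:
```python
from h2 import *
from cell import manip
c=np.load("w1.npz");P=pts(c)[150:230,295:347].reshape(-1,3)
for z,d in((.0816,.004),(.0306,.004)):
    m=P[abs(P[:,2]-z)<d];print(len(m),m.mean(0).round(4),cv2.minAreaRect((m[:,:2]*1000).astype(np.float32)))
P=pts(c)[120:165,312:327].reshape(-1,3);P=P[(P[:,2]>.008)&(P[:,2]<.035)];print(ax(P[:,:2]))
go(manip.get_state(),[.535,.238,.0436],64.6)
```

```text
475 [0.5337 0.2388 0.0814] ((534.216064453125, 238.56201171875), (10.958040237426758, 29.28974723815918), 64.70516967773438)
1337 [0.5335 0.2386 0.0304] ((543.6082763671875, 234.1560821533203), (39.64955139160156, 64.81462860107422), 65.68582916259766)
(array([0.49554782, 0.25692312]), array([ 0.90519423, -0.42499812]))
pos [0.533  0.2386 0.1743] yaw_y 64.73 t 2.27 F [-0.1  -0.08  0.53] T [ 0.017  0.011 -0.03 ] w 0.0854
shift [-0.059  0.011  3.268]
turn [-0.012 -0.021  0.022]
```

Request:
step_arm(steps=[[[-0.03,0,0.7,0,0,0,-1],[0,0,0.7,0,0,0,-1],[0,0,0.7,0,0,0,-1],[0,0,0.65,0,0,0,-1],[0,0,0.5,0,0,0,-1],[0,0,0,0,0,0,-1],[0,0,0,0,0,0,-1]]])

```text
time_s: 3.15
tool_pos: [0.5356, 0.239, 0.0467]
orientation: [0.001, 0.219, 0.976, 0.0]
ft_force: [-0.3, 0.3, 0.5]
grip_width: 0.0854
gripper_force: 0.0
```

Request:
step_arm(steps=[[[0,0,0,0,0,0,0.3],[0,0,0,0,0,0,1],[0,0,0,0,0,0,1],[0,0,0,0,0,0,1],[0,0,0,0,0,0,1],[0,0,0,0,0,0,1]]], grip_force=60)

```text
time_s: 3.9
tool_pos: [0.5349, 0.2384, 0.0455]
orientation: [0.0, 0.219, 0.976, -0.0]
ft_force: [0.8, -0.6, 2.0]
grip_width: 0.0115
gripper_force: 58.7
```

Run:
```python
from h2 import *
from cell import manip
s=manip.get_state();print(s["gripper_force"]);go(s,[.534,.2386,.0436],64.6)
```

```text
58.721362352371216
pos [0.5349 0.2384 0.0455] yaw_y 64.72 t 3.9 F [ 0.8  -0.61  2.  ] T [-0.085  0.062  0.003] w 0.0115
shift [ 0.021 -0.006  0.047]
turn [0.    0.002 0.02 ]
```

Request:
step_arm(steps=[[[0,0,-0.3,0,0,0,1],[0,0,-0.7,0,0,0,1],[0,0,-0.9,0,0,0,1],[0,0,-0.8,0,0,-0.9,1],[0,0,0,0,0,-0.9,1],[0,0,0,0,0,-0.9,1],[0,0,0,0,0,-0.9,1],[0,0,0,0,0,-0.98,1]]])

```text
time_s: 4.9
tool_pos: [0.5345, 0.2385, 0.1537]
orientation: [-0.0, -0.021, 1.0, 0.0]
ft_force: [-0.3, 0.3, -2.0]
grip_width: 0.0112
gripper_force: 58.5
```

Request:
step_arm(steps=[[[0,0,0,0,0,0,1],[0,0,0,0,0,0,1],[0,0,0,0,0,0,1]]])

```text
time_s: 5.28
tool_pos: [0.5347, 0.2385, 0.1534]
orientation: [-0.0, -0.019, 1.0, -0.0]
ft_force: [0.6, -0.7, -0.8]
grip_width: 0.0113
gripper_force: 58.4
```

Run:
```python
from h2 import *
from cell import manip
go(manip.get_state(),[.4596,.118,.150],92.27)
```

```text
pos [0.5347 0.2385 0.1534] yaw_y 92.15 t 5.28 F [ 0.59 -0.72 -0.78] T [-0.013 -0.058 -0.02 ] w 0.0113
shift [ 1.989 -2.94   0.084]
turn [-0.   -0.   -0.02]
```

Request:
step_arm(steps=[[[0.3,-0.45,0,0,0,-0.02,1],[0.5,-0.75,0,0,0,0,1],[0.5,-0.75,0.1,0,0,0,1],[0.45,-0.65,0.12,0,0,0,1],[0.24,-0.34,0.11,0,0,0,1],[0,0,0,0,0,0,1],[0,0,0,0,0,0,1],[0,0,0,0,0,0,1]]])

```text
time_s: 6.28
tool_pos: [0.4606, 0.1184, 0.1404]
orientation: [0.0, -0.021, 1.0, 0.0]
ft_force: [0.9, 0.2, -1.8]
grip_width: 0.0117
gripper_force: 58.7
```

Run:
```python
from h2 import *
from cell import manip
s=manip.get_state();go(s,[.4596,.118,.1402],92.27)
q=s["orientation"];T=np.eye(4);T[:3,:3]=R.from_quat([q[1],q[2],q[3],q[0]]).as_matrix();T[:3,3]=s["tool_pos"]
c=manip.camera("wrist");w=c["frame"][...,::-1];c=dict(c,cam_to_world=T@c["hand_eye"]);np.savez("w2.npz",**c)
t=manip.camera("top");np.savez("t2.npz",**t)
a=cv2.resize(t["frame"][185:250,240:370][...,::-1],(780,390),interpolation=cv2.INTER_CUBIC)
sc=manip.camera("scene");np.savez("s2.npz",**sc)
b=cv2.resize(sc["frame"][160:290,250:370][...,::-1],(380,412),interpolation=cv2.INTER_CUBIC)
cv2.imwrite("pics/w2.png",w);cv2.imwrite("pics/s2.png",b)
```

```text
pos [0.4606 0.1184 0.1404] yaw_y 92.36 t 6.28 F [ 0.87  0.22 -1.84] T [ 0.04 -0.01  0.01] w 0.0117
shift [ 0.024 -0.01   0.006]
turn [0.002 0.007 0.016]
```

View pics/w2.png

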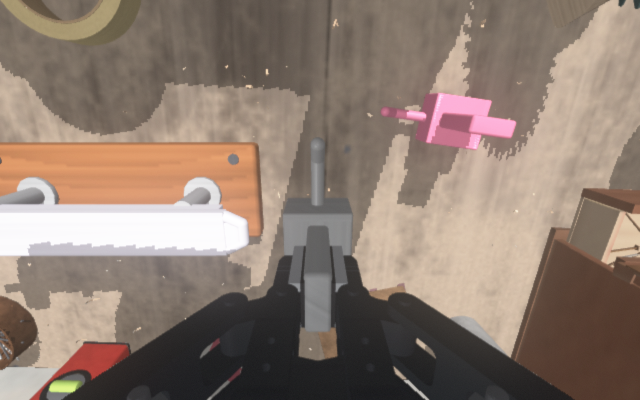

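View pics/s2.png

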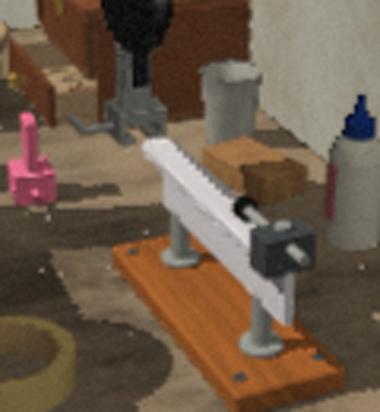

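The wrist view shows the hanger held square, saddle x 284–352 with its robot-side edge at row 200 and hook tip at (318,145). The rail nose is at (247,230) with the robot-side edge at row 205. The scene crop shows the hanger level with and ahead of the rail's open end.

Run:
```python
from h2 import *
c=np.load("w2.npz");P=pts(c);f=c["frame"].astype(int)
d=P[:,:,:]
D=np.array([.0396,-.9992]);N=np.array([.9992,.0396])   # rail x, rail y
o=np.array([.461,.073])
L=(P[...,:2]-o)@D*1000;Y=(P[...,:2]-o)@N*1000;Z=P[...,2]*1000
print("rail: col, robot-side Y edge, far edge, z")
for u in range(20,250,25):
    r=np.where(abs(Z[190:265,u]-110)<6)[0]+190
    if len(r):print(u,L[r,u].mean().round(1),r.min(),r.max(),Y[r,u].min().round(1),Y[r,u].max().round(1),np.median(Z[r,u]).round(1))
m=np.zeros(Z.shape,bool);m[195:265,200:262]=1;m&=abs(Z-110)<6
print("nose L",np.sort(L[m])[:6].round(1))
print("saddle")
for u in range(288,352,6):
    r=np.where(abs(Z[190:240,u]-125)<7)[0]+190
    if len(r):print(u,L[r,u].mean().round(1),r.min(),r.max(),Y[r,u].min().round(1),np.median(Z[r,u]).round(1))
h=P[135:195,311:326].reshape(-1,3);h=h[(h[:,2]>.09)&(h[:,2]<.135)]
mm,a=ax(h[:,:2]);print("hook axis Y-dir angle",np.degrees(np.arctan2(a[1],a[0])),"L of hook",((mm-o)@D*1000).round(1))
m=np.zeros(Z.shape,bool);m[200:245,284:352]=1;m&=abs(Z-125)<7;q=P[m]
A=np.c_[(q[:,:2]-o)@D,(q[:,:2]-o)@N,np.ones(len(q))];print("saddle plane slopes",np.linalg.lstsq(A,q[:,2],rcond=None)[0])
m=np.zeros(Z.shape,bool);m[210:250,10:220]=1;m&=abs(Z-110)<6;q=P[m]
A=np.c_[(q[:,:2]-o)@D,(q[:,:2]-o)@N,np.ones(len(q))];print("rail plane",np.linalg.lstsq(A,q[:,2],rcond=None)[0])
```

```text
rail: col, robot-side Y edge, far edge, z
20 142.3 210 255 -14.9 14.7 109.9
45 126.7 210 255 -15.1 14.4 109.7
70 110.8 210 255 -14.9 15.2 109.9
95 95.0 210 255 -15.2 14.2 109.9
120 79.2 210 255 -15.4 13.9 110.0
145 63.4 210 255 -15.1 14.3 110.1
170 47.6 209 255 -15.6 14.4 110.0
195 31.9 210 255 -15.1 14.7 109.9
220 16.0 210 255 -15.4 14.6 109.9
245 0.6 219 246 -9.1 9.3 108.8
nose L [-1.  -1.  -0.9 -0.9 -0.8 -0.8]
saddle
288 -28.7 209 239 -20.9 125.3
294 -32.1 209 239 -20.9 125.3
300 -35.6 209 239 -20.9 125.6
306 -39.0 209 239 -20.6 125.7
312 -42.4 209 228 -21.0 125.5
318 -45.8 209 230 -20.6 125.4
324 -49.2 208 230 -21.2 125.6
330 -52.7 209 239 -20.9 125.6
336 -56.1 209 239 -20.8 125.3
342 -59.5 209 239 -20.9 125.6
348 -62.9 209 239 -20.8 125.5
hook axis Y-dir angle 1.92185381302236 L of hook -45.4
saddle plane slopes [-0.00087427  0.12022473  0.12669235]
rail plane [-0.0007702   0.03780016  0.10995117]
```

Run:
```python
from h2 import *
c=np.load("w2.npz");P=pts(c)
o=np.array([.461,.073]);N=np.array([.9992,.0396])
def pl(rs):
    q=np.vstack([P[a:b,e:g].reshape(-1,3) for a,b,e,g in rs]);y=(q[:,:2]-o)@N
    k=np.polyfit(y,q[:,2],1);r=q[:,2]-np.polyval(k,y);g=abs(r)<.002;k=np.polyfit(y[g],q[g,2],1);return k,g.sum(),y.min(),y.max(),r[g].std()
print("saddle",pl([(212,238,287,300),(212,238,337,349)]))
print("saddle far rows",pl([(212,250,286,292),(212,250,344,350)]))
print("rail",pl([(213,252,30,220)]))
for r in range(208,256,4):print(r,(1000*P[r,286:292,2]).mean().round(1),(1000*P[r,344:350,2]).mean().round(1),(1000*P[r,100:200,2]).mean().round(1))
h=P[135:160,311:326].reshape(-1,3);h=h[(h[:,2]>.09)&(h[:,2]<.14)];print("hook tip zone z",np.sort(h[:,2])[-15:].round(4),"w1:",)
# fin verticality: fin robot-side face/top from rows
for r in range(225,335,10):print(r,P[r,310:328].mean(0).round(4))
```

```text
saddle (array([-0.13219166,  0.1238248 ]), np.int64(174), np.float64(-0.07972371920179361), np.float64(-0.005418233730269885), np.float64(0.001174760891556675))
saddle far rows (array([0.01243272, 0.12564119]), np.int64(454), np.float64(-0.0208693672646518), np.float64(0.0024602289936266047), np.float64(0.0006624161897742689))
rail (array([-0.10006085,  0.10988725]), np.int64(2135), np.float64(-0.07972371920179361), np.float64(0.012288588222587599), np.float64(0.001165254800520799))
208 117.2 117.3 70.9
212 123.9 123.7 110.9
216 125.7 125.8 111.7
220 125.7 125.3 110.0
224 125.5 125.6 110.0
228 125.3 125.8 111.7
232 125.9 125.6 110.0
236 125.8 125.8 110.1
240 125.7 125.9 109.9
244 125.4 125.9 110.1
248 125.3 125.8 110.0
252 125.6 125.8 109.9
hook tip zone z [0.1251 0.1251 0.1252 0.1252 0.1253 0.1253 0.1253 0.1254 0.1254 0.1255
 0.1256 0.1256 0.1256 0.126  0.1261] w1:
225 [0.4458 0.1185 0.1257]
235 [0.4458 0.1185 0.1391]
245 [0.4422 0.1185 0.158 ]
255 [0.4458 0.1184 0.1609]
265 [0.4457 0.1184 0.1698]
275 [0.4467 0.1184 0.1761]
285 [0.4512 0.1186 0.1765]
295 [0.456  0.1188 0.1766]
305 [0.461  0.119  0.1766]
315 [0.4659 0.1192 0.1768]
325 [0.4712 0.1194 0.1767]
```

Request:
step_arm(steps=[[[0.037,0,0.006,0,0,0,1],[0,-0.25,0,0,0,0,1],[0,-0.25,0,0,0,0,1],[0,-0.2,0,0,0,0,1],[0,-0.15,0,0,0,0,1],[0,-0.15,0,0,0,0,1],[0,0,0,0,0,0,1],[0,0,0,0,0,0,1]]])

```text
time_s: 7.42
tool_pos: [0.4601, 0.0779, 0.1399]
orientation: [0.0, -0.02, 1.0, 0.0]
ft_force: [0.3, -0.7, -2.3]
grip_width: 0.0116
gripper_force: 58.7
```

Request:
step_arm(steps=[[[0,-0.1,0,0,0,0,1],[0,-0.1,0,0,0,0,1],[0,-0.1,0,0,0,0,1],[0,-0.1,0,0,0,0,1],[0,0,0,0,0,0,1],[0,0,0,0,0,0,1]]])

```text
time_s: 8.18
tool_pos: [0.4607, 0.0618, 0.1399]
orientation: [0.0, -0.02, 1.0, 0.0]
ft_force: [-0.1, -0.7, -1.2]
grip_width: 0.0118
gripper_force: 58.7
```

Run:
```python
from h2 import *
from cell import manip
s=manip.get_state();go(s,[.461,.073,.1402],92.27)
```

```text
pos [0.4607 0.0618 0.1399] yaw_y 92.32 t 8.18 F [-0.14 -0.65 -1.16] T [-0.007  0.017  0.003] w 0.0118
shift [-0.018  0.28  -0.008]
turn [0.001 0.    0.008]
```

Request:
step_arm(steps=[[[0,-0.15,0,0,0,0,1],[0,-0.2,0,0,0,0,1],[0,-0.2,0,0,0,0,1],[0,-0.2,0,0,0,0,1],[0,-0.2,0,0,0,0,1],[0,-0.15,0,0,0,0,1],[0,0,0,0,0,0,1],[0,0,0,0,0,0,1]]])

```text
time_s: 9.18
tool_pos: [0.4624, 0.0179, 0.1398]
orientation: [-0.0, -0.02, 1.0, 0.0]
ft_force: [0.1, -0.4, -1.8]
grip_width: 0.0111
gripper_force: 58.7
```

Request:
step_arm(steps=[[[0,-0.2,0,0,0,0,1],[0,-0.3,0,0,0,0,1],[0,-0.3,0,0,0,0,1],[0,-0.3,0,0,0,0,1],[0,-0.2,0,0,0,0,1],[0,-0.2,0,0,0,0,1],[0,0,0,0,0,0,1],[0,0,0,0,0,0,1]]])

```text
time_s: 10.18
tool_pos: [0.4649, -0.0419, 0.1398]
orientation: [-0.0, -0.02, 1.0, 0.0]
ft_force: [-0.1, 0.1, -2.4]
grip_width: 0.0112
gripper_force: 58.7
```

Run:
```python
from h2 import *
from cell import manip
s=manip.get_state();go(s,[.4670,-.077,.1402],92.27)
```

```text
pos [ 0.4649 -0.0419  0.1398] yaw_y 92.32 t 10.18 F [-0.09  0.07 -2.41] T [-0.036 -0.033  0.042] w 0.0112
shift [-0.018 -0.878 -0.01 ]
turn [ 0.002 -0.001  0.009]
```

Request:
step_arm(steps=[[[0,-0.15,0,0,0,0,1],[0,-0.2,0,0,0,0,1],[0,-0.2,0,0,0,0,1],[0,-0.15,0,0,0,0,1],[0,0,0,0,0,0,1],[0,0,0,0,0,0,1]]])

```text
time_s: 10.92
tool_pos: [0.466, -0.0701, 0.1398]
orientation: [-0.0, -0.02, 1.0, 0.0]
ft_force: [-0.6, -0.6, -1.8]
grip_width: 0.0115
gripper_force: 58.8
```

Request:
step_arm(steps=[[[0,-0.025,0,0,0,0,1],[0,-0.025,0,0,0,0,1],[0,-0.025,0,0,0,0,1],[0,-0.025,0,0,0,0,1],[0,0,0,0,0,0,1],[0,0,0,0,0,0,1]]])

```text
time_s: 11.68
tool_pos: [0.4662, -0.0741, 0.1399]
orientation: [0.0, -0.02, 1.0, -0.0]
ft_force: [0.2, 0.0, -1.3]
grip_width: 0.0113
gripper_force: 58.8
```

Request:
step_arm(steps=[[[0,-0.025,0,0,0,0,1],[0,-0.025,0,0,0,0,1],[0,0,0,0,0,0,1],[0,0,0,0,0,0,1]]])

```text
time_s: 12.18
tool_pos: [0.4663, -0.0761, 0.1399]
orientation: [-0.0, -0.02, 1.0, -0.0]
ft_force: [-0.3, 0.5, -1.0]
grip_width: 0.0113
gripper_force: 58.8
```

Request:
step_arm(steps=[[[0,-0.025,0,0,0,0,1],[0,-0.025,0,0,0,0,1],[0,0,0,0,0,0,1],[0,0,0,0,0,0,1]]])

```text
time_s: 12.68
tool_pos: [0.4664, -0.0781, 0.1399]
orientation: [0.0, -0.02, 1.0, 0.0]
ft_force: [0.1, -0.2, -1.1]
grip_width: 0.0112
gripper_force: 58.8
```

Request:
step_arm(steps=[[[0,-0.025,0,0,0,0,1],[0,-0.025,0,0,0,0,1],[0,0,0,0,0,0,1],[0,0,0,0,0,0,1]]])

```text
time_s: 13.18
tool_pos: [0.4665, -0.0801, 0.1399]
orientation: [0.0, -0.02, 1.0, -0.0]
ft_force: [-0.3, -0.2, -2.2]
grip_width: 0.0114
gripper_force: 58.8
```

Request:
step_arm(steps=[[[0,-0.025,0,0,0,0,1],[0,-0.025,0,0,0,0,1],[0,0,0,0,0,0,1],[0,0,0,0,0,0,1]]])

```text
time_s: 13.68
tool_pos: [0.4665, -0.0817, 0.1399]
orientation: [0.0, -0.02, 1.0, 0.0]
ft_force: [-0.2, 4.6, -0.5]
grip_width: 0.0108
gripper_force: 59.0
```

Request:
step_arm(steps=[[[0,-0.02,0,0,0,0,1],[0,-0.02,0,0,0,0,1],[0,0,0,0,0,0,1],[0,0,0,0,0,0,1]]])

```text
time_s: 14.18
tool_pos: [0.4666, -0.0827, 0.1399]
orientation: [-0.0, -0.02, 1.0, 0.001]
ft_force: [-0.2, 7.1, 1.2]
grip_width: 0.0111
gripper_force: 59.3
```

Request:
step_arm(steps=[[[0,-0.025,0,0,0,0,1],[0,-0.015,0,0,0,0,1],[0,0,0,0,0,0,1],[0,0,0,0,0,0,1]]])

```text
time_s: 14.68
tool_pos: [0.4666, -0.0837, 0.1399]
orientation: [-0.0, -0.02, 1.0, 0.002]
ft_force: [-0.7, 10.0, 1.8]
grip_width: 0.0112
gripper_force: 59.4
```

Request:
step_arm(steps=[[[0,0,0,0,0,0,1],[0,0,0,0,0,0,1],[0,0,0,0,0,0,1],[0,0,0,0,0,0,1]]])

```text
time_s: 15.18
tool_pos: [0.4666, -0.0836, 0.1399]
orientation: [-0.0, -0.02, 1.0, 0.002]
ft_force: [-0.6, 9.2, 2.2]
grip_width: 0.0113
gripper_force: 59.4
```

Request:
step_arm(steps=[[[0,0,0,0,0,0,1],[0,0,0,0,0,0,1],[0,0,0,0,0,0,1],[0,0,0,0,0,0,1],[0,0,0,0,0,0,1],[0,0,0,0,0,0,1],[0,0,0,0,0,0,1],[0,0,0,0,0,0,1]]])

```text
time_s: 16.18
tool_pos: [0.4666, -0.0837, 0.1399]
orientation: [-0.0, -0.02, 1.0, 0.002]
ft_force: [0.2, 9.9, 2.7]
grip_width: 0.0111
gripper_force: 59.4
```

Request:
step_arm(steps=[[[0,0.025,0,0,0,0,1],[0,0.025,0,0,0,0,1],[0,0.02,0,0,0,0,1],[0,0,0,0,0,0,1],[0,0,0,0,0,0,1]]])

```text
time_s: 16.8
tool_pos: [0.4665, -0.082, 0.1399]
orientation: [-0.0, -0.02, 1.0, 0.0]
ft_force: [0.3, 6.2, 0.7]
grip_width: 0.0113
gripper_force: 59.2
```

Request:
step_arm(steps=[[[0,0.02,0,0,0,0,1],[0,0.015,0,0,0,0,1],[0,0,0,0,0,0,1],[0,0,0,0,0,0,1]]])

```text
time_s: 17.3
tool_pos: [0.4665, -0.0812, 0.1399]
orientation: [-0.0, -0.02, 1.0, -0.0]
ft_force: [-0.4, 2.4, 0.1]
grip_width: 0.0114
gripper_force: 59.1
```

Request:
step_arm(steps=[[[0,0,0.015,0,0,0,1],[0,0,0.01,0,0,0,1],[0,0,0,0,0,0,1],[0,0,0,0,0,0,1]]])

```text
time_s: 17.8
tool_pos: [0.4665, -0.0811, 0.1389]
orientation: [0.0, -0.02, 1.0, -0.0]
ft_force: [1.0, 2.6, -1.3]
grip_width: 0.0112
gripper_force: 59.2
```

Request:
step_arm(steps=[[[0,0.01,0.01,0,0,0,1],[0,0,0,0,0,0,1],[0,0,0,0,0,0,1]]])

```text
time_s: 18.18
tool_pos: [0.4666, -0.0811, 0.1388]
orientation: [0.0, -0.02, 1.0, -0.0]
ft_force: [-2.7, 0.1, 3.6]
grip_width: 0.0113
gripper_force: 59.5
```

Request:
step_arm(steps=[[[0,0,0,0,0,0,1],[0,0,0,0,0,0,1]]])

```text
time_s: 18.42
tool_pos: [0.4666, -0.0811, 0.1388]
orientation: [0.0, -0.02, 1.0, -0.0]
ft_force: [-2.7, 0.1, 5.4]
grip_width: 0.0111
gripper_force: 59.9
```

Request:
step_arm(steps=[[[0,0.008,-0.006,0,0,0,1],[0,0,0,0,0,0,1],[0,0,0,0,0,0,1]]], grip_force=20)

```text
time_s: 18.8
tool_pos: [0.4667, -0.0807, 0.1388]
orientation: [0.0, -0.02, 1.0, -0.0]
ft_force: [-0.4, -1.0, 2.3]
grip_width: 0.0111
gripper_force: 59.7
```

Request:
step_arm(steps=[[[0,0,0,0,0,0,0.6],[0,0,0,0,0,0,0.3],[0,0,0,0,0,0,0.1],[0,0,0,0,0,0,0.1],[0,0,0,0,0,0,0.1]]])

```text
time_s: 19.42
tool_pos: [0.4664, -0.0803, 0.1386]
orientation: [-0.0, -0.02, 1.0, 0.0]
ft_force: [-0.3, 0.8, 0.3]
grip_width: 0.0381
gripper_force: 0.0
```

Run:
```python
from h2 import *
from cell import manip
s=manip.get_state();go(s,[.466,-.081,.25])
q=s["orientation"];T=np.eye(4);T[:3,:3]=R.from_quat([q[1],q[2],q[3],q[0]]).as_matrix();T[:3,3]=s["tool_pos"]
c=manip.camera("wrist");cv2.imwrite("pics/w3.png",c["frame"][...,::-1]);np.savez("w3.npz",**dict(c,cam_to_world=T@c["hand_eye"]))
```

```text
pos [ 0.4664 -0.0803  0.1386] yaw_y 92.32 t 19.43 F [-0.26  0.8   0.33] T [-0.002 -0.01  -0.016] w 0.0381
shift [ 0.012 -0.016 -2.784]
```

View pics/w3.png

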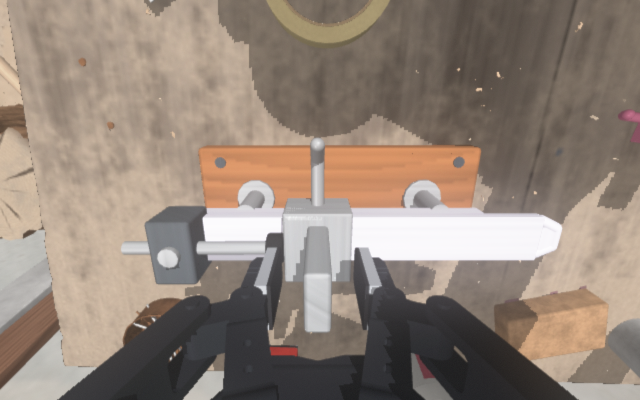

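The wrist view shows the hanger on the rail, saddle x 284–352, hook toward the robot. The set screw reaches the saddle and the fingers are clear of the fin at (318,290). I'll retreat next.

Request:
step_arm(steps=[[[0,0,-0.3,0,0,0,0.1],[0,0,-0.6,0,0,0,0.1],[0,0,-0.7,0,0,0,0.1],[0.6,0,-0.3,0,0,0,0.1],[0.9,0,0,0,0,0,0.1],[0.7,0,0,0,0,0,0.1],[0,0,0,0,0,0,0.1],[0,0,0,0,0,0,0.1]]])

```text
time_s: 20.48
tool_pos: [0.3794, -0.0842, 0.2155]
orientation: [0.001, -0.02, 1.0, -0.0]
ft_force: [-0.6, -0.7, 0.3]
grip_width: 0.0384
gripper_force: 0.0
```

Request:
step_arm(steps=[[[0.9,0,0,0,0,0,0.1],[0.9,0,0,0,0,0,0.1],[0.4,0,0,0,0,0,0.1],[0,0,0,0,0,0,0.1],[0,0,0,0,0,0,0.1]]])

```text
time_s: 21.1
tool_pos: [0.2914, -0.0876, 0.2151]
orientation: [0.0, -0.02, 1.0, -0.0]
ft_force: [-1.2, 0.0, -0.3]
grip_width: 0.0385
gripper_force: 0.0
```

Run:
```python
from h2 import *
from cell import manip
t=manip.camera("top");s=manip.camera("scene");np.savez("t4.npz",**t)
a=cv2.resize(t["frame"][175:255,280:410][...,::-1],(780,480),interpolation=cv2.INTER_CUBIC)
b=cv2.resize(s["frame"][170:270,280:380][...,::-1],(560,560),interpolation=cv2.INTER_CUBIC)
cv2.imwrite("pics/t4.png",a);cv2.imwrite("pics/s4.png",b)
P=pts(t);Z=P[...,2];m=np.zeros(Z.shape,bool);m[190:250,300:400]=1
f=P[m&(abs(Z-.175)<.006)];print("fin",len(f),f.mean(0).round(4));q=P[m&(abs(Z-.124)<.004)];q=q[q[:,1]>-.14];print("saddle",q.min(0),q.max(0),np.median(q[:,2]))
```

```text
fin 64 [ 0.4672 -0.0793  0.1742]
saddle [ 0.40331869 -0.13873614  0.12001195] [ 0.48806044 -0.05868086  0.12797179] 0.12388622616641931
```

View pics/t4.png

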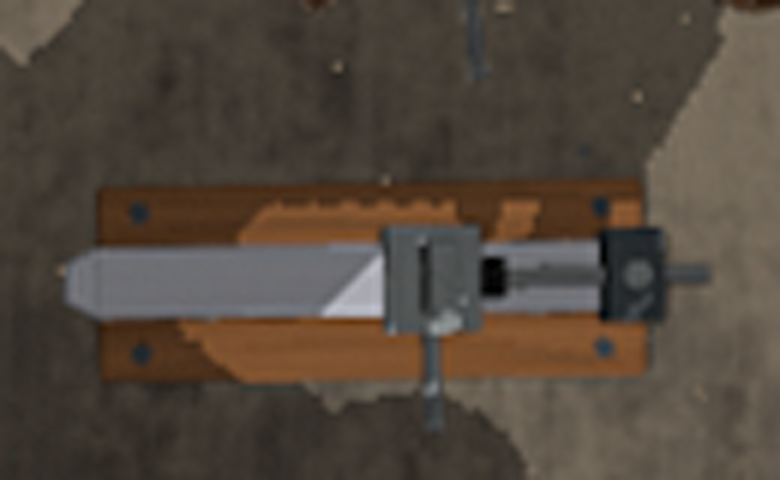

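View pics/s4.png

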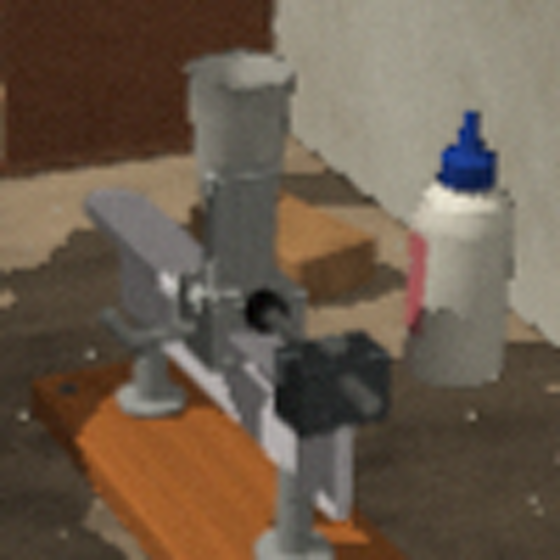

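```bash
python3 -c "
from cell import manip
print(manip.finish_job())"
```

```text
the job is handed in; nothing more can be done
None
```

The hanger is threaded on the rail with its hook on the robot's side; I pressed it against the stop at about 10 N for roughly 1.5 s, then let go, and the final pictures show it resting against the pad. I handed the job in at about 21 s.

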